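# Demould the recycled crayons, put them away in the drawer and lock it

## Robot

A 6-joint arm with a two-finger parallel gripper is mounted at the origin on the work surface. World frame = base frame: x ahead of the robot, y to its left, z up, the work surface at z = 0. Lengths are in mm, angles in rad, forces in N, time in s.
With the tool pointing down it reaches from about 350 to 975 mm from the base axis. Payload 7.1 kg.
Tool frame: the origin (TCP) lies on the front face of the gripper's body, between the roots of the fingers; the fingertips stand 80 mm ahead of it and the grasp point (between the pads) lies 61 mm ahead of it (env.tips_ahead is the distance from the TCP to the fingertips, in mm); z points along the fingers, y is the direction in which the jaws open and shut (so a half turn about z gives the same grasp; the last joint's range is limited). The gripper opens to 88 mm and grips with 3 to 60 N. Pads are 20 mm wide; open, the fingers measure 115 mm over their backs; the gripper's body (75 mm by 178 mm) begins 61 mm behind the grasp point.
Start: joints at [1.116, 0.423, 1.63, -0, 1.089, -0.019], TCP at [263.803, 566.581, 302.675] pointing down, gripper open.
Joint ranges: [-3, 3], [-0.9, 2.11], [0.09, 2.58], [-1.31, 4.45], [0.11, 2.69], [-2.54, 2.54]. Speed limits (rad/s): [2.39, 2.39, 3.01, 3.14, 3.14, 3.14].

## Interface

Orientations are given as a unit quaternion [x, y, z, w].
In Python, from station import env, set_gripper, viewer, workorder gives the robot as it stands. Calls block until the motion is done:
- env.reach(position, orientation): joint-space move of the TCP to a pose.
- env.move_l(position, rot=None, rate=150, f_stop=None): straight line of the TCP; rot=None keeps the orientation; rate is the mean speed in mm/s. With f_stop (N) it stops when the force on the tool has changed by that much, and returns True; else False.
- env.move_joints(angles): joint-space move.
- set_gripper(opening): finger opening in mm; the grip force is fixed at half the most; returns when the fingers have stopped.
- env.hold(seconds).
- env.ik(position, orientation): joint angles nearest the present ones, or None.
- env.read_state(): the state.
- viewer.camera(name): name is "scene" or "top"; returns the picture (420x560x3 uint8, blue, green, red); there is no depth.
- viewer.camera_params(name): a dict with "fx", "fy", "cx", "cy" (pixels), "pose" (4x4, takes a point from camera to world coordinates). Camera axes: x right, y up, looking along -z (the intrinsics and any distortion apply to the point x, -y, -z); pixel columns grow to the right and rows downward; lengths in mm; the calibration is good to about 2 mm. A picture is of the moment at which its call begins. camera_params takes no time and is no camera call.
A pose or a line that the arm cannot do raises env.IKError and nothing moves.
- workorder.sign_off(): hands the job in, once; it reports no verdict.
The state is a dict: "time_s": time; "qpos": joint angles; "dq": joint speeds; "tau": joint torques, N m; "tool_pos": TCP position; "orientation": TCP orientation; "force": force on the tool from outside, world axes, zero at the start; "wrist_torque": the same for the moment, N m; "width": finger opening in mm.
Only numpy, scipy, OpenCV 4.12 (cv2) and the standard library are available. Lean on these libraries where they do the work, as an engineer would, in place of code of your own. Each camera call takes 0.05 s, during which the arm holds its last target. There are 200 camera calls.

## Task

Slide the mould's orange ejector grip to its far end stop so that the cast crayons rise, then put every block crayon, those from the mould and those standing on the table, into the open drawer of the small cabinet. When all are in, push the drawer fully shut and then slide the red lock knob on top of the cabinet to its far end stop (the green mark); also slide the ejector grip fully back, so that the mould is ready for the next pour, and leave the ink jars, the tub and the tools where they are.

Things in the scene. Friction and masses are not known exactly. Their poses are not given: they have to be found in the camera images.
- mould: aluminium mould fixed to the table, 90 (x) x 190 (y) x 56 high mm, origin at the centre of its underside. Three square cavities 29 x 29 mm, open on top, centres at x = 0, y = -55, 0, +55 mm; a crayon in one stands on an ejector pad, 14 mm above the table at rest. A blue rail housing 40 x 160 x 50 high mm along its front (centre x = -65 mm) carries the ejector grip.
- ejector (a joint): ejector slide on the blue housing, in m: 0 = back at the white mark (start), 0.06 = far end stop at the red mark (+y of the mould). It lifts the pads in all three cavities by 0.4 of its travel, so at the end stop the crayons stand 24 mm proud of the mould. Friction about 2.5 N; it stays where it is left.
- ejector_grip (a point): centre of the top of the orange ejector grip: 28 (x) x 16 (y) x 22 mm high block, its top 76 mm above the table, the blue housing's top 26 mm below it. Axes as the mould's; it slides along y.
- cabinet: small plywood cabinet fixed to the table, 100 (x) x 214 (y) x 66 mm high, with one drawer. Origin at table level at the middle of its front face: the cabinet reaches from x = 0 to 100 mm, the drawer opens towards -x.
- drawer (a joint): drawer, in m: 0 = fully shut, about 0.09 = open (start). Friction about 2 N; it stays where it is left.
- drawer_in (a point): centre of the drawer's inner floor, 8 mm above the table, moves with the drawer; axes as the cabinet's. Inside 84 (x) x 190 (y) mm; side and back walls 4 mm thick, 30 mm above the floor; front panel 10 mm thick, 50 mm above the floor. Shut, there are 52 mm of height inside: crayons fit standing or lying, not on top of one another.
- drawer_front (a point): centre of the outer face of the green drawer front, 214 mm wide, 54 mm high, 31 mm above the table; the face looks to -x of the cabinet. Push it here.
- lock (a joint): transport lock slide on the cabinet's top, in m: 0 = open, at the red mark; 0.05 = locked, far end stop at the green mark (+y of the cabinet). Starts between 0 and 0.012. Friction about 2.5 N; it stays where it is left.
- lock_grip (a point): centre of the top of the red lock knob: 26 (x) x 16 (y) x 22 mm high block, its top 97 mm above the table, the grey track's top 26 mm below it. Axes as the cabinet's; it slides along y. The knob's centre is 35 mm behind the cabinet's front face.
- crayon_a: recycled block crayon, a hard wax block 26 x 26 x 42 mm in three colour layers of 14 mm, from the bottom red, orange, yellow; about 30 g; it may be absent. Origin at the centre of its 26 x 26 foot, z along its 42 mm length. Starts upright in a cavity of the mould, its sides parallel to the mould's, its top flush with the mould's top face.
- crayon_b: recycled block crayon, a hard wax block 26 x 26 x 42 mm in three colour layers of 14 mm, from the bottom blue, green, yellow; about 30 g; it may be absent. Origin at the centre of its 26 x 26 foot, z along its 42 mm length. Starts upright in a cavity of the mould, its sides parallel to the mould's, its top flush with the mould's top face.
- crayon_c: recycled block crayon, a hard wax block 26 x 26 x 42 mm in three colour layers of 14 mm, from the bottom green, blue, red; about 30 g; it may be absent. Origin at the centre of its 26 x 26 foot, z along its 42 mm length. Starts upright in a cavity of the mould, its sides parallel to the mould's, its top flush with the mould's top face.
- crayon_d: recycled block crayon, a hard wax block 26 x 26 x 42 mm in three colour layers of 14 mm, from the bottom orange, red, blue; about 30 g; it may be absent. Origin at the centre of its 26 x 26 foot, z along its 42 mm length. Starts standing upright on the table between mould and cabinet, turned up to 0.6 rad.
- crayon_e: recycled block crayon, a hard wax block 26 x 26 x 42 mm in three colour layers of 14 mm, from the bottom yellow, green, blue; about 30 g; it may be absent. Origin at the centre of its 26 x 26 foot, z along its 42 mm length. Starts standing upright on the table between mould and cabinet, turned up to 0.6 rad.
- ink_jar_blue: blue ink jar with black cap, 42 mm across, 60 mm high, origin under its centre; stands among the crayons on the table. Leave it alone.
- ink_jar_red: red ink jar like the blue one, to the left. Leave it alone.
- tub: white screw-top tub, 80 mm across, 85 mm high, beyond the crayons. Leave it alone.
- comb: black marbling comb lying flat near the robot on the right, about 80 x 110 x 6 mm. Leave it alone.
- brush: paint brush lying on the table at the right. Leave it alone.
- scraper: steel scraper with wooden handle lying near the robot on the left, about 130 x 70 x 16 mm. Leave it alone.
Mind the look-alikes: they are no part of the job. What is shaped like the crayon_d but pink or white is not meant.

How it is judged:
By the outcome, as a careful person would: the job done as asked, in the order asked, and still so for the second after the job is handed in, with the robot touching nothing.
Of crayon_a, crayon_b, crayon_c, crayon_d, crayon_e only 3 to 5 are there at a start; the rules pass over those that are not, and their reading is None.
At some moment in a run one of crayon_d, crayon_e may be knocked a few centimetres aside while the robot is not near it.
Once in a run the grip may slacken for a moment while it holds something.
It also fails if it takes over 210 s, if anything falls off the work surface, if the arm or the gripper's body presses on something with over 40 N, if the wrist force passes 120 N, or if a joint passes its speed limit or range.

## Working session

There is one attempt and no reset: what is moved stays moved. The work goes in short steps, each a Python script; the robot and the scene stay as the last script left them, time stands still between calls to the robot, and variables do not carry over. Pictures are saved under pics/ and viewed, about 12 in all and at most 16, crops included, and the job is handed in when it is done.

```bash
ls; mkdir -p pics
python3 - <<'E'
from station import env, set_gripper, viewer, workorder
import cv2
for n in("scene","top"):
    cv2.imwrite(f"pics/{n}0.png",viewer.camera(n)); p=viewer.camera_params(n); print(n,{k:(v.round(3).tolist() if hasattr(v,'round') and hasattr(v,'tolist') else v) for k,v in p.items()})
s=env.read_state(); print(s)
E
```

```text
pics
scene {'fx': 386.9168768022066, 'fy': 386.9168768022066, 'cx': 280.9036230734199, 'cy': 211.08919440061854, 'pose': [[0.269, -0.587, 0.764, 1305.922], [0.963, 0.178, -0.203, -179.42], [-0.017, 0.79, 0.613, 684.565], [0.0, 0.0, 0.0, 1.0]]}
top {'fx': 453.48888566900916, 'fy': 453.48888566900916, 'cx': 283.5613565193582, 'cy': 213.22540363616375, 'pose': [[0.004, 0.986, -0.167, 347.767], [-1.0, 0.001, -0.016, 4.922], [-0.016, 0.167, 0.986, 1353.383], [0.0, 0.0, 0.0, 1.0]]}
{'time_s': 0.1, 'qpos': array([ 1.11599070e+00,  4.23755666e-01,  1.63059853e+00,  4.65618028e-06,
        1.08857657e+00, -1.90236593e-02]), 'dq': array([-0.00166024, -0.00054342, -0.00171894, -0.00157484, -0.00261025,
        0.00067359]), 'tau': array([ 5.48487242e-04, -5.45619285e+01, -2.74325967e+01,  6.46663830e-02,
        1.88059837e-02, -4.24766790e-05]), 'tool_pos': array([263.64586002, 566.24908389, 301.99072809]), 'orientation': array([ 2.16171965e-01,  9.76355076e-01, -6.49884416e-04, -1.59035105e-04]), 'force': array([ 0.17934192, -0.34645771,  1.39917465]), 'wrist_torque': array([-0.01762261,  0.00947077, -0.00735555]), 'width': 87.9526980049069}
```

View pics/top0.png

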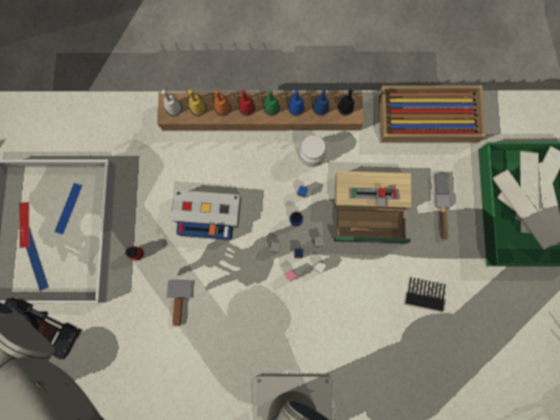

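View pics/scene0.png

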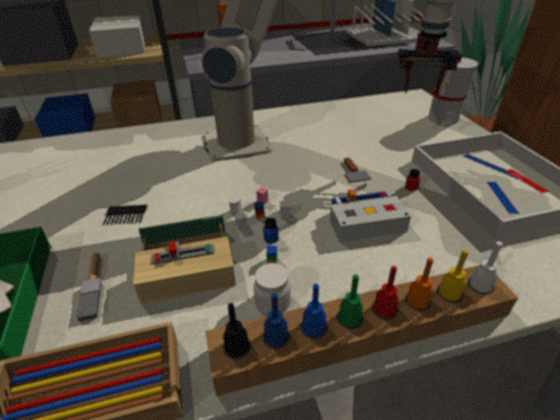

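The top view shows the mould at about (206,208), the cabinet at (373,190), and two crayon tops (red, yellow) in the mould. There are small blocks near (300,190) and (298,253), plus grey, pink and white look-alikes. I'll enlarge the middle.

Run:
```python
import cv2,numpy as np
a=cv2.imread('pics/top0.png'); 
A=cv2.resize(a[130:295,160:425],None,fx=3,fy=3,interpolation=cv2.INTER_CUBIC)
cv2.imwrite('pics/t1.png',A)
b=cv2.imread('pics/scene0.png')
cv2.imwrite('pics/s1.png',cv2.resize(b[150:315,120:420],None,fx=2.66,fy=2.66,interpolation=cv2.INTER_CUBIC))
```

```text
(no output)
```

View pics/t1.png

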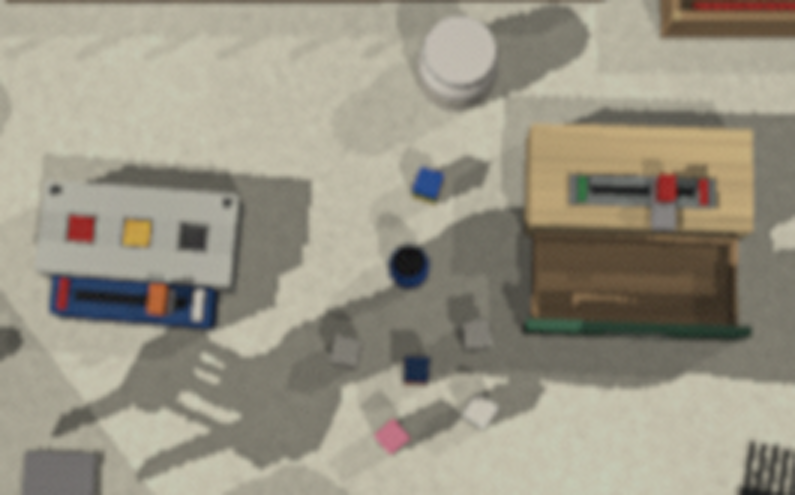

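View pics/s1.png

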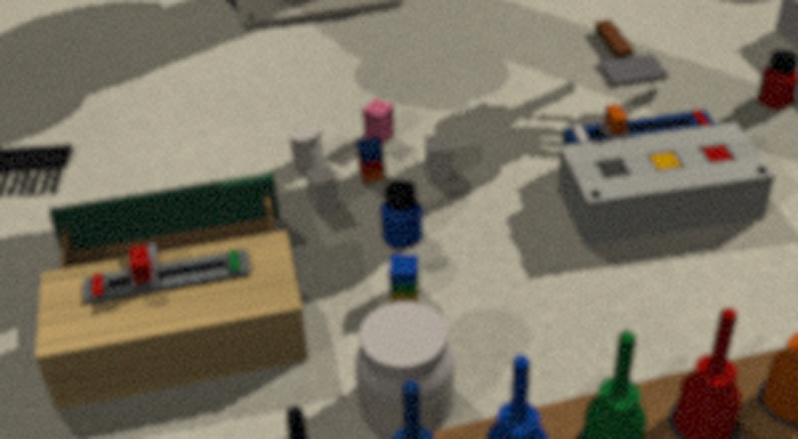

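The enlarged view shows these things (positions in the 3x crop):
- **Mould:** red top at (81,228), yellow top at (137,233), and an empty third cavity at (192,236).
- **Table crayons:** e (blue/green/yellow) at (428,183) and d (blue/red/orange, in shadow) at (416,369).
- **Look-alikes:** three white and one pink.
- **Cabinet:** drawer open at (635,280), knob at (666,188), green mark to the left (+y).

Next I'll measure them.

```bash
cat > h.py <<'E'
import cv2,numpy as np
from station import env,set_gripper,viewer,workorder
def ray(name,uv,z):
    p=viewer.camera_params(name); P=np.asarray(p['pose'])
    d=P[:3,:3]@np.array([(uv[0]-p['cx'])/p['fx'],-(uv[1]-p['cy'])/p['fy'],-1.]); o=P[:3,3]
    return (o+d*(z-o[2])/d[2])[:2]
U=4
def blob(name,img,seed,z,lo,hi,r=12,Z=None):
    """largest HSV blob near seed px -> centroid, corners of minAreaRect on plane z"""
    u,v=int(seed[0]),int(seed[1]); u0,v0=max(u-r,0),max(v-r,0)
    c=cv2.resize(img[v0:v+r,u0:u+r],None,fx=U,fy=U,interpolation=cv2.INTER_CUBIC)
    h=cv2.cvtColor(c,cv2.COLOR_BGR2HSV); 
    if lo[0]<0: h[...,0]=(h[...,0].astype(int)+90)%180; lo=(lo[0]+90,)+lo[1:]; hi=(hi[0]+90,)+hi[1:]
    m=cv2.inRange(h,np.array(lo),np.array(hi))
    cs,_=cv2.findContours(m,cv2.RETR_EXTERNAL,cv2.CHAIN_APPROX_NONE)
    if not cs: return None
    k=max(cs,key=cv2.contourArea).reshape(-1,2)
    px=(k+.5)/U-.5+[u0,v0]
    w=np.array([ray(name,q,z) for q in px]).astype(np.float32)
    (cx,cy),(a,b),_=cv2.minAreaRect(w); bx=cv2.boxPoints(cv2.minAreaRect(w))
    e=bx[1]-bx[0]; f=bx[2]-bx[1]; e=e if np.hypot(*e)>np.hypot(*f) else f
    return np.array([cx,cy]).round(1),np.round([max(a,b),min(a,b)],1),round(float(np.arctan2(e[1],e[0])),3),bx.round(0).tolist()
RED=((-10,110,60),(8,255,255));YEL=((18,90,90),(35,255,255));ORG=((5,120,90),(17,255,255))
BLU=((100,90,25),(130,255,255));GRN=((50,60,20),(95,255,255));WOOD=((10,50,120),(25,140,255))
def rot(phi):
    from scipy.spatial.transform import Rotation as R
    y=np.array([np.cos(phi),np.sin(phi),0]);z=np.array([0,0,-1.])
    return R.from_matrix(np.c_[np.cross(y,z),y,z]).as_quat()
def snap(n,name):
    im=viewer.camera(name); cv2.imwrite(f'pics/{n}.png',im); return im
E
python3 - <<'E'
from h import *
t=cv2.imread('pics/top0.png'); s=cv2.imread('pics/scene0.png')
f=lambda x,y:(160+x/3,130+y/3); g=lambda x,y:(120+x/2.66,150+y/2.66)
for n,sd,z,c,r in [('c',f(81,228),56,RED,8),('a',f(137,233),56,YEL,8),('e',f(428,183),42,BLU,9),('d',f(416,369),42,BLU,9),
 ('grip',f(157,298),76,ORG,9),('knob',f(666,188),97,RED,8),('gmark',f(583,188),71,GRN,8),('front',f(636,329),58,GRN,42),('wood',f(640,180),66,WOOD,44),('housing',f(130,300),50,BLU,32)]:
    print('T',n,blob('top',t,sd,z,*c,r=r))
for n,sd,z,c,r in [('c',g(717,153),56,RED,8),('a',g(666,160),56,YEL,9),('e',g(404,268),42,BLU,8),('d',g(370,150),42,BLU,8),('grip',g(616,117),76,ORG,8),('knob',g(141,258),97,RED,9),('gmark',g(235,262),71,GRN,8),('front',g(165,210),58,GRN,45)]:
    print('S',n,blob('scene',s,sd,z,*c,r=r))
E
```

```text
T c (array([589.5, 309.9]), array([24.9, 23.6]), 1.488, [[577.0, 298.0], [600.0, 297.0], [602.0, 321.0], [579.0, 323.0]])
T a (array([585.3, 255.2]), array([27.2, 26.5]), 1.518, [[571.0, 242.0], [598.0, 241.0], [599.0, 268.0], [573.0, 269.0]])
T e (array([638.3, -28.2]), array([26.7, 24.3]), -0.319, [[622.0, -36.0], [647.0, -44.0], [655.0, -21.0], [629.0, -12.0]])
T d (array([455.1, -16.8]), array([19.5, 19.5]), -0.0, [[445.0, -27.0], [465.0, -27.0], [465.0, -7.0], [445.0, -7.0]])
T grip (array([518.3, 230.1]), array([29.1, 19.5]), -0.095, [[503.0, 222.0], [532.0, 219.0], [534.0, 238.0], [505.0, 241.0]])
T knob (array([ 621.1, -251.7]), array([26.7, 20.4]), -0.031, [[607.0, -262.0], [634.0, -262.0], [635.0, -242.0], [608.0, -241.0]])
T gmark (array([ 625.7, -176.2]), array([25.1, 10.1]), -0.021, [[613.0, -181.0], [638.0, -182.0], [638.0, -171.0], [613.0, -171.0]])
T front (array([ 492.7, -225.9]), array([211.7,  12.5]), 1.543, [[483.0, -332.0], [496.0, -332.0], [502.0, -120.0], [489.0, -120.0]])
T wood (array([ 638.8, -231.5]), array([222.4, 106.8]), 1.537, [[582.0, -341.0], [688.0, -344.0], [696.0, -122.0], [589.0, -119.0]])Traceback (most recent call last):
  File "<stdin>", line 6, in <module>
  File "h.py", line 19, in blob
    w=np.array([ray(name,q,z) for q in px]).astype(np.float32)
                ~~~^^^^^^^^^^
  File "h.py", line 4, in ray
    p=viewer.camera_params(name); P=np.asarray(p['pose'])
ValueError: time passes only in moves, steps and waits
```

```bash
python3 - <<'E'
s=open('h.py').read()
s=s.replace("def ray(name","PAR={n:viewer.camera_params(n) for n in('top','scene')}\ndef ray(name").replace("p=viewer.camera_params(name);","p=PAR[name];")
open('h.py','w').write(s)
E
python3 - <<'E'
from h import *
t=cv2.imread('pics/top0.png'); s=cv2.imread('pics/scene0.png')
f=lambda x,y:(160+x/3,130+y/3); g=lambda x,y:(120+x/2.66,150+y/2.66)
print('housing',blob('top',t,f(130,300),50,*BLU,r=32))
for n,sd,z,c,r in [('c',g(717,153),56,RED,8),('a',g(666,160),56,YEL,9),('e',g(404,268),42,BLU,8),('d',g(370,150),42,BLU,8),('grip',g(616,117),76,ORG,8),('knob',g(141,258),97,RED,9),('gmark',g(235,262),71,GRN,8),('front',g(165,210),58,GRN,45)]:
    print('S',n,blob('scene',s,sd,z,*c,r=r))
d=t[244:262,290:308]; print(cv2.cvtColor(d,cv2.COLOR_BGR2HSV)[9,:].tolist())
E
```

```text
housing (array([518.3, 252.9]), array([150. ,  38.5]), 1.486, [[493.0, 180.0], [531.0, 177.0], [544.0, 326.0], [505.0, 329.0]])
S c (array([590.1, 309.9]), array([25.2, 24.1]), 1.486, [[577.0, 298.0], [601.0, 296.0], [603.0, 321.0], [579.0, 323.0]])
S a (array([585.9, 255. ]), array([28.3, 28.1]), -0.069, [[571.0, 242.0], [599.0, 240.0], [601.0, 268.0], [573.0, 270.0]])
S e (array([646.6, -29.7]), array([38.2, 24.2]), -0.243, [[625.0, -37.0], [662.0, -46.0], [668.0, -23.0], [631.0, -13.0]])
S d (array([463.8, -17.9]), array([35.9, 23.1]), -0.025, [[446.0, -29.0], [481.0, -30.0], [482.0, -7.0], [446.0, -6.0]])
S grip (array([521.8, 229. ]), array([31.1, 18.9]), -0.409, [[504.0, 226.0], [532.0, 214.0], [540.0, 231.0], [511.0, 244.0]])
S knob (array([ 632.1, -252.2]), array([47.7, 17.8]), 0.068, [[608.0, -245.0], [609.0, -263.0], [657.0, -259.0], [655.0, -242.0]])
S gmark (array([ 626.6, -176.4]), array([27.5, 10.9]), -0.128, [[612.0, -180.0], [639.0, -184.0], [641.0, -173.0], [614.0, -169.0]])
S front (array([ 524.9, -229.1]), array([207.6,  62.8]), 1.545, [[491.0, -332.0], [554.0, -334.0], [559.0, -126.0], [496.0, -124.0]])
[[26, 31, 164], [24, 31, 171], [23, 32, 165], [26, 30, 143], [38, 10, 100], [110, 70, 73], [107, 149, 65], [109, 143, 66], [108, 153, 65], [107, 152, 67], [108, 151, 66], [107, 133, 69], [112, 64, 72], [30, 6, 87], [27, 26, 107], [23, 30, 111], [25, 30, 110], [23, 31, 108]]
```

Both views agree to about 1 mm:
- **Mould:** centre (585.5, 255), yaw -0.08, with the grip at local y = -30.
- **Cabinet:** origin about (586.5, -230), yaw -0.03, with the drawer open about 90 mm.

I'll push the ejector now.

```bash
cat >> h.py <<'E'
def T(o,th): 
    c,s=np.cos(th),np.sin(th); return lambda x,y:np.array(o)+[c*x-s*y,s*x+c*y]
MTH,CTH=-0.08,-0.03
M=T((585.5,255.1),MTH); C=T((586.5,-230.),CTH)
def P(xy,tip): return [float(xy[0]),float(xy[1]),float(tip+80)]   # by fingertip height
def over(xy,tip,phi):
    q0=env.read_state()['qpos']; best=None
    for k in(-1,0,1):
        o=rot(phi+k*np.pi); q=env.ik(P(xy,tip),o)
        if q is not None and (best is None or abs(q[5]-q0[5])<best[0]): best=(abs(q[5]-q0[5]),o)
    env.reach(P(xy,tip),best[1])
def st(m):
    s=env.read_state(); print(m,'t',round(s['time_s'],1),s['tool_pos'].round(1),'F',s['force'].round(1),'w',round(s['width'],1))
def pick(xy,phi,tip,up=140,w=48):
    over(xy,up,phi); set_gripper(w); env.move_l(P(xy,tip+25)); env.move_l(P(xy,tip),rate=60); set_gripper(18); st('grip')
    env.move_l(P(xy,up)); st('lifted')
def place(xy,phi,tip,up=140):
    over(xy,up,phi); st('over'); env.move_l(P(xy,tip+20)); print(env.move_l(P(xy,tip),rate=40,f_stop=8)); set_gripper(40); st('placed')
    env.move_l(P(xy,up))
E
python3 - <<'E'
from h import *
set_gripper(0)
a=M(-66,-60); over(a,140,MTH+np.pi/2); env.move_l(P(a,58))
st('down'); print(env.move_l(P(M(-66,16),58),rate=50,f_stop=14)); st('pushed')
b=env.read_state()['tool_pos']; env.move_l(P(M(-66,-5),58)); env.move_l(P(M(-66,-5),140)); env.reach(P((450,330),200),rot(MTH+np.pi/2)); t=snap('top1','top'); s=snap('sc1','scene')
print(blob('top',t,(212,229),76,*ORG,r=30)); 
cv2.imwrite('pics/t2.png',cv2.resize(t[130:295,160:425],None,fx=3,fy=3,interpolation=cv2.INTER_CUBIC))
E
```

```text
down t 3.8 [515.2 201.  138.4] F [-0.1 -0.4  0.2] w 0.2
True
pushed t 5.2 [520.4 273.3 137.7] F [ 0.5 -2.1  1. ] w 0.3
(array([522.4, 289.5]), array([29. , 20.1]), -0.054, [[507.0, 280.0], [536.0, 279.0], [537.0, 299.0], [508.0, 300.0]])
```

View pics/t2.png

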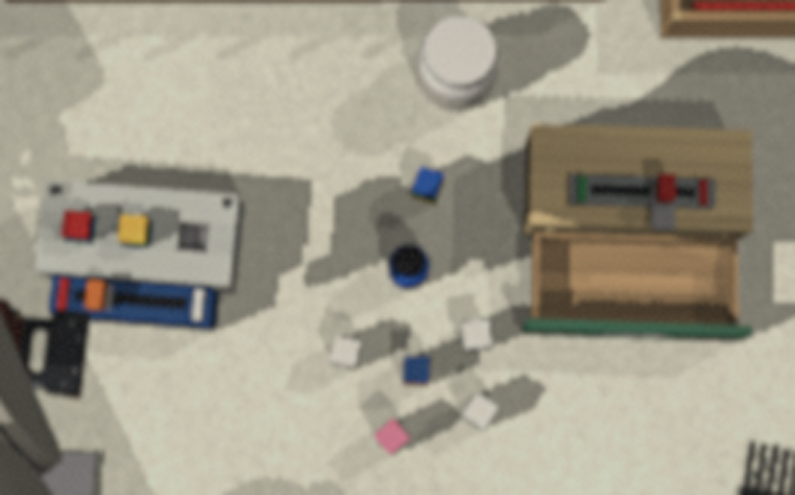

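The top view shows the orange grip at the red mark (94,295), having travelled 59.5 mm. The two crayons stand proud at (78,224) and (134,228), and d and e haven't moved. Now the mould crayons.

Run:
```python
from h import *
J=MTH+np.pi/2; K=CTH+np.pi/2
pick((589.8,309.9),J,59,w=40); place(C(-28,60),K,30)
pick((585.6,255.1),J,59,w=40); place(C(-64,20),K,30)
over((430,150),140,K)
t=snap('top2','top'); s=snap('sc2','scene')
f=lambda x,y:(160+x/3,130+y/3)
for n,p in(('e',f(428,183)),('d',f(416,369))): print(n,blob('top',t,p,42,*BLU,r=14))
cv2.imwrite('pics/t3.png',cv2.resize(t[130:295,160:425],None,fx=3,fy=3,interpolation=cv2.INTER_CUBIC))
```

```text
grip t 9.7 [590.  310.  139.3] F [1.1 0.8 1.3] w 25.3
lifted t 10.4 [589.4 309.7 219.4] F [-0.9  0.6 -0.9] w 25.6
over t 12.1 [ 560.7 -168.4  219.9] F [ 0.   0.2 -0. ] w 26.1
True
placed t 13.9 [ 559.5 -168.9  108.8] F [ 0.3  0.  -0.1] w 40.0
grip t 18.0 [585.8 255.2 139.3] F [-1.1 -0.4  0.7] w 26.0
lifted t 18.7 [585.2 254.9 219.5] F [-0.2 -0.5 -1.5] w 26.0
over t 20.4 [ 523.5 -207.4  219.9] F [ 0.2  0.1 -0.3] w 25.6
True
placed t 22.2 [ 522.4 -207.8  108.8] F [ 0.3  1.2 -0.6] w 40.1
e (array([638.4, -28.3]), array([26.5, 24.1]), -0.319, [[622.0, -36.0], [647.0, -44.0], [655.0, -21.0], [630.0, -13.0]])
d (array([455.1, -17.2]), array([22.4, 21.7]), -0.0, [[444.0, -28.0], [466.0, -28.0], [466.0, -6.0], [444.0, -6.0]])
```

View pics/t3.png

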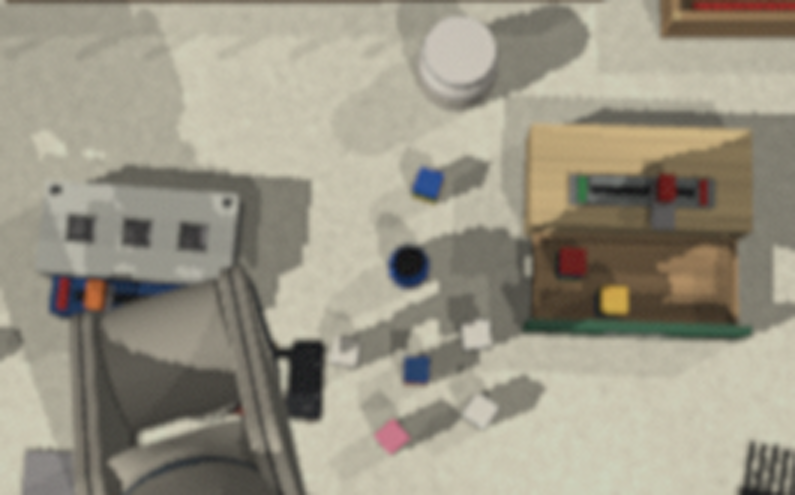

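Both mould crayons stand upright in the drawer at (572,262) and (614,300), and the cavities are empty. Next is e, then I'll measure d again and pick it.

```bash
cat > de.py <<'E'
from h import *
K=CTH+np.pi/2
def bl(n):
    t=snap(n,'top'); return [blob('top',t,p,42,*BLU,r=16) for p in((302.7,191),(298.7,253))]
e=bl('top3')[0]; print(e); assert np.hypot(*(e[0]-[638.4,-28.3]))<3
pick(e[0],-0.31+np.pi/2,9); place(C(-28,-20),K,18)
d=bl('top4')[1]; print(d)
if d is not None and np.hypot(*(d[0]-[455.1,-17.2]))<3:
    pick(d[0],np.pi/2,9); place(C(-64,-60),K,18)
over((430,150),140,K); t=snap('top5','top'); s=snap('sc5','scene')
cv2.imwrite('pics/t5.png',cv2.resize(t[130:295,160:425],None,fx=3,fy=3,interpolation=cv2.INTER_CUBIC))
E
python3 de.py
```

```text
(array([638.4, -28.3]), array([26.5, 24.1]), -0.319, [[622.0, -36.0], [647.0, -44.0], [655.0, -21.0], [630.0, -13.0]])
grip t 27.9 [638.6 -28.3  89.3] F [-0.   0.7  2.2] w 25.7
lifted t 29.0 [637.8 -28.3 219.1] F [-0.6  0.7 -1.3] w 25.7
over t 29.9 [ 558.1 -248.6  219.5] F [-0.3 -0.   0. ] w 25.8
True
placed t 31.8 [ 557.1 -248.8   96.7] F [ 0.3  0.  -0.2] w 39.8
(array([454.7, -16.8]), array([21.7, 20.9]), -0.003, [[444.0, -27.0], [466.0, -27.0], [466.0, -6.0], [444.0, -6.0]])
grip t 36.0 [454.9 -16.8  89.2] F [0.  0.1 1.1] w 26.4
lifted t 37.1 [454.2 -16.8 219.4] F [ 0.1  0.3 -0.4] w 26.1
over t 38.1 [ 520.3 -286.9  219.4] F [-0.   0.9 -1.2] w 26.1
True
placed t 40.0 [ 519.9 -287.6   96.6] F [-0.8 -0.9 -0.3] w 39.9
```

View pics/t5.png

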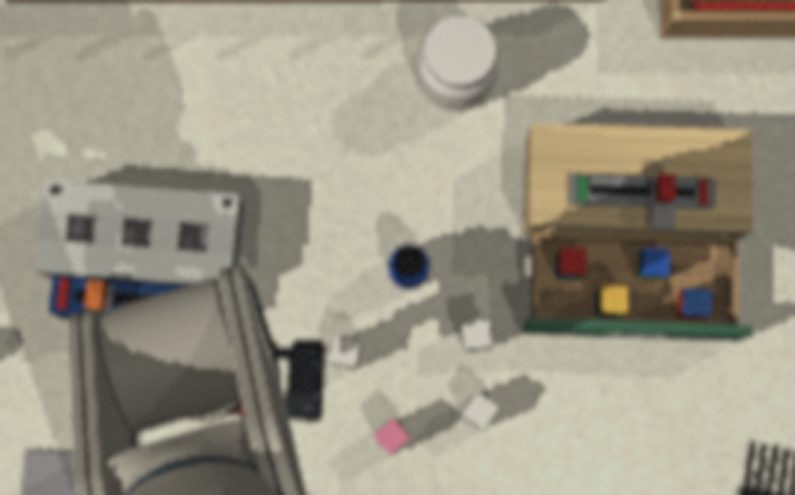

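All four are in the drawer, but d at (696,301) shows some red on its left side, so it may be tilted. I'll zoom in on it.

Run:
```python
import cv2,numpy as np
t=cv2.imread('pics/top5.png');s=cv2.imread('pics/sc5.png')
a=cv2.resize(t[200:245,330:415],(680,360),interpolation=cv2.INTER_CUBIC)
b=cv2.resize(s[210:270,130:240],(680,371)[:2],interpolation=cv2.INTER_CUBIC)[:230]
cv2.imwrite('pics/z5.png',np.vstack([a,b]))
```

```text
(no output)
```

View pics/z5.png

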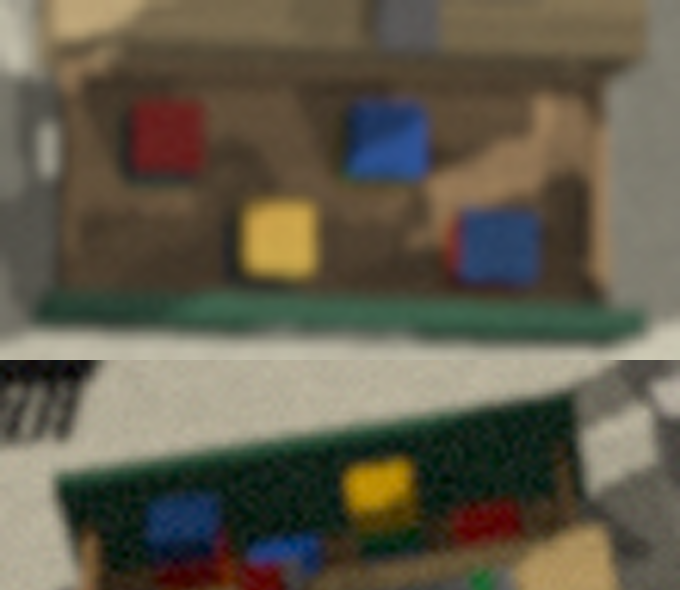

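d is upright; the red is only its lit side seen at an angle. The yellow-topped one is crayon_b (green under yellow). I'll shut the drawer.

```bash
cat > push.py <<'E'
from h import *
K=CTH+np.pi/2
set_gripper(0); over(C(-135,0),140,K); env.move_l(P(C(-135,0),24))
r=env.move_l(P(C(2,0),24),rate=50,f_stop=15); st(r)
x=env.read_state()['tool_pos']; print('local x',(x[0]-586.5)+0.03*(x[1]*-1-230)*1)
env.move_l(P(C(-135,0),24)); env.move_l(P(C(-135,0),140)); over((430,150),140,K)
t=snap('top6','top'); s=snap('sc6','scene')
print(blob('top',t,(372,232),58,*GRN,r=42),blob('top',t,(382,192.7),97,*RED,r=8))
cv2.imwrite('pics/t6.png',cv2.resize(t[130:295,160:425],None,fx=3,fy=3,interpolation=cv2.INTER_CUBIC))
E
python3 push.py
```

```text
True t 47.8 [ 568.  -229.2  103.4] F [0.3 0.3 0.3] w 0.5
local x -18.51296813498042
(array([ 580.6, -228.8]), array([211.9,  13.2]), 1.545, [[571.0, -335.0], [584.0, -335.0], [590.0, -123.0], [577.0, -123.0]]) (array([ 621.5, -251.8]), array([27.4, 17.6]), -0.031, [[607.0, -260.0], [635.0, -261.0], [635.0, -243.0], [608.0, -243.0]])
```

View pics/t6.png

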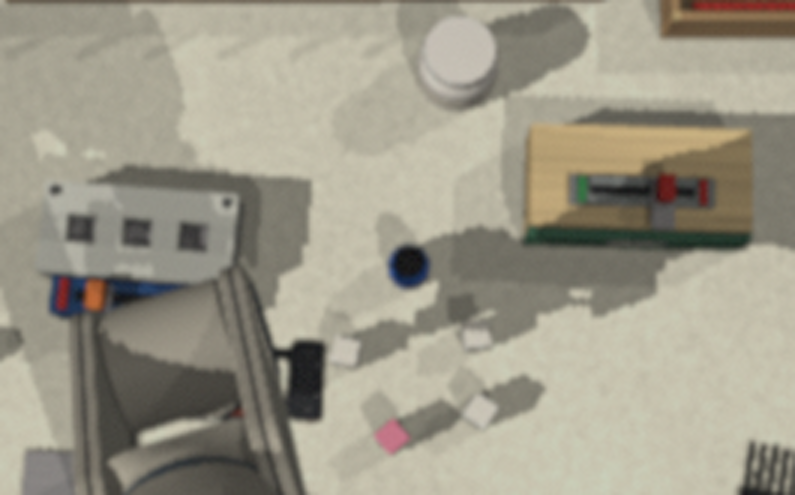

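The drawer is shut: its front moved 88 mm, met the cabinet at 15 N and now sits flush at (636,238). Next the lock, then the ejector back.

Run:
```python
from h import *
K=CTH+np.pi/2; J=MTH+np.pi/2
over(C(35,-52),140,K); env.move_l(P(C(35,-52),77))
r=env.move_l(P(C(35,14),77),rate=50,f_stop=14); st(r)
env.move_l(P(C(35,-15),77)); env.move_l(P(C(35,-15),150))
over(M(-66,62),140,J); env.move_l(P(M(-66,62),58)); st('e')
r=env.move_l(P(M(-66,-18),58),rate=50,f_stop=14); st(r)
env.move_l(P(M(-66,8),58)); env.move_l(P(M(-66,8),150)); over((430,330),150,J); set_gripper(60)
t=snap('top7','top'); s=snap('sc7','scene')
print(blob('top',t,(364,192.7),97,*RED,r=14),blob('top',t,(212,229),76,*ORG,r=30),blob('top',t,(372,210),58,*GRN,r=42))
print(blob('scene',s,(195,242),97,*RED,r=20))
cv2.imwrite('pics/t7.png',cv2.resize(t[130:295,160:425],None,fx=3,fy=3,interpolation=cv2.INTER_CUBIC))
cv2.imwrite('pics/s7.png',cv2.resize(s[150:315,120:420],None,fx=2.66,fy=2.66,interpolation=cv2.INTER_CUBIC))
```

```text
True t 54.5 [ 621.8 -225.6  157.1] F [-0.  -4.2  1.6] w 0.2
e t 58.2 [525.2 322.2 138.4] F [0.4 0.2 0.8] w 0.2
True t 59.6 [518.9 247.4 138.1] F [-0.7  4.3  1.4] w 0.3
(array([ 623. , -207.4]), array([26., 19.]), 0.0, [[610.0, -198.0], [610.0, -217.0], [636.0, -217.0], [636.0, -198.0]]) (array([518.3, 230.1]), array([29.1, 19.6]), -0.106, [[503.0, 222.0], [532.0, 219.0], [534.0, 238.0], [505.0, 241.0]]) (array([ 580.7, -229.2]), array([211.2,  12.6]), 1.534, [[570.0, -334.0], [583.0, -335.0], [591.0, -124.0], [578.0, -123.0]])
(array([ 637. , -209.1]), array([41.3, 16.6]), -0.085, [[616.0, -216.0], [657.0, -219.0], [658.0, -203.0], [617.0, -199.0]])
```

View pics/t7.png

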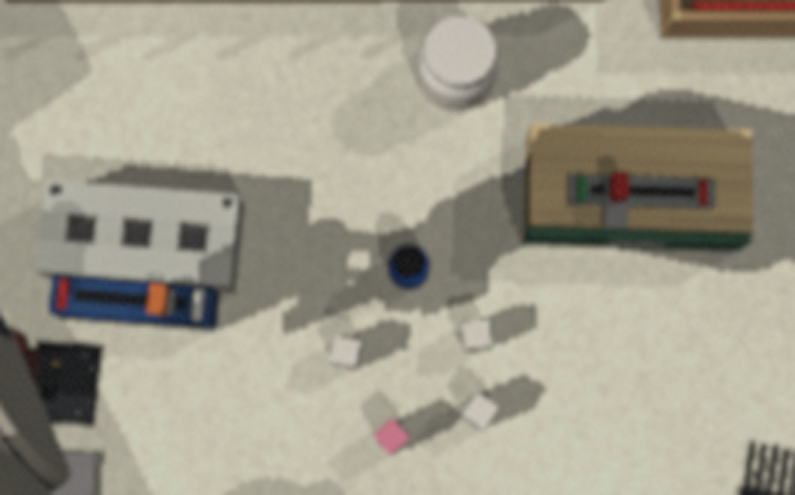

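View pics/s7.png

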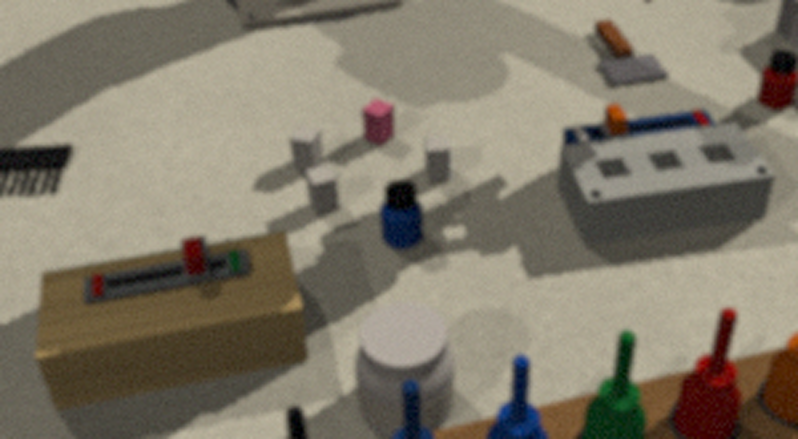

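The lock knob sits by the green mark after 44 mm of travel, the ejector grip is exactly back at its start reading, and nothing else has moved. I'll push the lock and the ejector again more firmly to confirm they're on the end stops and not just stopped by friction.

Run:
```python
from h import *
K=CTH+np.pi/2; J=MTH+np.pi/2
set_gripper(0)
over(C(35,-20),150,K); env.move_l(P(C(35,-20),77))
r=env.move_l(P(C(35,14),77),rate=25,f_stop=22); st(r)
env.move_l(P(C(35,-20),77)); env.move_l(P(C(35,-20),150))
over(M(-66,10),150,J); env.move_l(P(M(-66,10),58))
r=env.move_l(P(M(-66,-18),58),rate=25,f_stop=22); st(r)
env.move_l(P(M(-66,10),58)); env.move_l(P(M(-66,10),150)); over((430,330),150,J)
t=snap('top8','top')
print(blob('top',t,(364,192.7),97,*RED,r=14)[0],blob('top',t,(212,229),76,*ORG,r=30)[0],blob('top',t,(372,210),58,*GRN,r=42)[0])
workorder.sign_off(); st('end')
```

```text
True t 67.2 [ 621.6 -225.4  157. ] F [-0.3 -4.1  2. ] w 0.6
True t 71.8 [518.7 247.3 138. ] F [-0.2  3.6  1.4] w 0.5
[ 622.9 -207.8] [518.2 230. ] [ 580.3 -229.1]
the job is handed in; nothing more can be done
the job is handed in; nothing more can be done
```

The job is done and was handed in at about 73 s of the 210 s allowed. No verdict was reported.

- **Crayons:** Four were there, and crayon_a was absent. I raised the mould with the ejector (59.5 mm measured, stopped at the end stop), then placed c and b from the mould and e and d from the table. All four stood upright in the drawer in the last view before I shut it.
- **Drawer:** I pushed it shut until it stopped at 15 N. Its front moved 88 mm and sits flush with the cabinet.
- **Lock:** I slid the knob 44 mm to the green mark. It had started part-way along its 50 mm range.
- **Ejector:** I slid the grip back; it measures within 0.2 mm of its starting position.

A second, firmer push of 22 N on the lock and the ejector moved neither, so both are on their end stops. In the last pictures I viewed, taken just before those second pushes, the blue jar, the tub, the comb and the pink and white look-alikes were in their original places. No check failed or disagreed. I saw no grip slip and no crayon knocked aside.

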